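Turn the sampling trier round in its case and shut the cover over its point

TASK

The coffee trier was put away backwards: its handle lies in the channel of the wooden case and its sharp steel end sticks out, so the steel cover cannot be shut. Lift it out by the steel, lay it down flat on the bare worktop and let go of it, then take it by its wooden handle and lower it into the case point first, flat side down, until its cross bar sits down in the cross slots and it lies level. Finally shut the cover fully over the steel, and leave the other things on the worktop where they are.

Things in the scene. Friction and masses are not known exactly. Their poses are not given: they have to be found in the camera images.
- trier_case: Fixed case of pale wood, 252 x 78 x 40 mm. Origin on the worktop under the middle of its cross slots; x runs along the channel towards the closed half, z up. Board 6 mm thick from x = -115 to +137 mm. Closed half: x from -14 to +132 mm, 68 mm wide, rim 40 mm above the worktop. Open half (x from -90 to -14 mm): only the board, so the trier can be gripped there.
- case_slot (a point): Point on the channel floor midway between the two cross slots, 22 mm above the worktop; axes as the case's. The slots cut both channel walls at case x = 0, 11 mm wide along x, out to y = +-28.5 mm, down to the channel floor. The trier's cross bar belongs above this point.
- case_channel (a point): Point on the floor of the closed half's open-topped channel, 66 mm along case x from the slots, 22 mm above the worktop. The channel is 32 mm wide, runs along x to x = 122 mm, its walls are 18 mm high and 18 mm thick: no room for fingers in it.
- case_saddle (a point): Middle of the saddle's top at case x = -95 mm, 22 mm above the worktop: a rest 10 mm thick, 58 mm wide, with two lips 8 mm higher that leave 34 mm between them.
- bare_spot (a point): A point on the worktop (x 0.465, y -0.075 m) right of the case. The worktop is bare around it for 0.38 < x < 0.55 m, -0.17 < y < 0.0 m, and further left (to y = 0.08 m) for 0.38 < x < 0.47 m. Two tall grinders stand beyond: one from x = 0.56 m for -0.22 < y < -0.07 m, a bigger one from x = 0.39 m for -0.51 < y < -0.28 m.
- trier: The trier: sampling tool 214 mm long, about 0.13 kg, wooden handle, pointed steel gutter. Origin below the cross bar on the flat underside (z = 0); x from handle to point, z up. Balances 9 mm to the handle's side of the bar. At the start it lies in the case the wrong way round (x against the case's x), underside on the channel floor, handle in the channel, steel over the board and saddle.
- trier_bar (a point): Middle of the trier's cross bar, a round steel bar 6 mm thick and 50 mm long across the trier (along its y), 11 mm above the underside; axes as the trier's. Seated, the bar is 33 mm above the worktop.
- trier_handle (a point): Centre of the trier's wooden handle, half-way up (12 mm above the underside), 55 mm behind the bar; axes as the trier's. The handle is 24 mm wide, 24 mm high, from 6 to 108 mm behind the bar; its flat underside is the trier's underside.
- trier_gutter (a point): Centre of the steel gutter where it can be gripped, half-way up (7 mm above the underside), 42 mm ahead of the bar; axes as the trier's. The gutter is half-round, open on top, 18 mm wide, its metal from 2.5 to 11.5 mm above the underside, up to 78 mm ahead of the bar, then it tapers to the point.
- trier_tip (a point): The trier's sharp point, 105 mm ahead of the bar and 4 mm above the underside.
- cover (a joint): Angle of the steel cover over the closed half: 0 fully shut (lying on the 40 mm rim), grows as it opens, 1.57 upright, at most 1.85; it stands open at the start. A stiff hinge holds it at any angle, it takes about 1 N at the free edge to move it. It cannot get below about 0.12 while the handle lies in the channel.
- cover_hinge (a point): Middle of the cover's hinge line, fixed on the case at x = 66 mm, y = -34 mm, 40 mm above the worktop (the side away from the robot); axes as the case's, the line runs along x.
- cover_edge (a point): Middle of the cover's free edge, 69 mm from the hinge line; a tab 34 mm long reaches 14 mm further. The cover is a 3 mm plate, 108 mm long along the hinge (case x from 12 to 120 mm).
- tin_a: Bystander: the larger pale sample tin, 68 mm across, 60 mm high; origin under its centre.
- tin_b: Bystander: the smaller pale sample tin, 60 mm across, 52 mm high; origin under its centre.
- cup: Bystander: small white cup, 64 x 87 x 50 mm; origin under its centre.
- tape: Bystander: roll of tape lying flat, 106 mm across, 25 mm high; origin under its centre.
- spoon: Bystander: steel spoon, 191 x 40 x 16 mm; origin under its centre.
- brush: Bystander: wooden bench brush, 39 x 138 x 18 mm, near the front edge; origin under its centre.

How it is judged:
On the way, in this order (a step that is already met when the one before it is completed fails the run):
1. the trier lies flat on the worktop, out of the case, let go of (height (world z) of trier_bar below 0.022 m and angle between trier_bar's own z axis and vertical below 0.1 rad and horizontal distance between trier_bar and case_slot above 0.08 m and contact force between the fingers and trier below 0.05 N and linear speed of trier below 0.03 m/s), for 0.2 s.
2. held by its handle, the trier goes down into the case point first (distance between the grasp point and trier_handle below 0.055 m and contact force between the fingers and trier above 0.3 N and horizontal distance between trier_bar and case_slot below 0.012 m and z of trier_bar in the frame of trier_case below 0.055 m and x of trier_tip in the frame of trier_case above 0.09 m), for 0.1 s.
At the end, for the whole second after the job is handed in: the trier lies level (within 0.08 rad) and at rest in the case with its point in the covered channel (more than 95 mm past the cross slots), its cross bar down in the slots (within 6 mm sideways, less than 37 mm above the worktop), and the cover is shut (joint below 0.06 rad) (horizontal distance between trier_bar and case_slot below 0.006 m and z of trier_bar in the frame of trier_case below 0.037 m and x of trier_tip in the frame of trier_case above 0.095 m and angle between trier_bar's own z axis and vertical below 0.08 rad and value of joint cover below 0.06 rad and linear speed of trier below 0.02 m/s); the robot touches nothing.
It fails at once if another loose thing on the worktop (tins, cup, tape, spoon, brush) is pushed more than 30 mm (distance of any of tin_a, tin_b, cup, tape, spoon, brush from where it was at the start of the episode above 0.03 m).
It also fails if it takes over 70 s, if anything falls off the work surface, if the arm or the gripper's body presses on something with over 40 N, if the wrist force passes 120 N, or if a joint passes its speed limit or range.

ROBOT

A 6-joint arm with a two-finger parallel gripper is mounted at the origin on a cart in front of the work surface, level with it; the furniture and walls round the work are solid. World frame = base frame: x ahead of the robot, y to its left, z up, the work surface at z = 0. Lengths are in m, angles in rad, forces in N, time in s.
With the tool pointing down it reaches from about 0.3 to 0.875 m from the base axis. Payload 4.2 kg.
Tool frame: the origin (TCP) lies at the very end of the fingers, on their centre line; the grasp point (between the pads) lies 19 mm behind it; z points along the fingers, y is the line along which they close (so a half turn about z gives the same grasp; the last joint's range is limited). The gripper opens to 85 mm and grips with 20 to 120 N. Pads are 22 mm wide; open, the fingers measure 114 mm over their backs; the gripper's body (76 mm by 85 mm) begins 54 mm behind the grasp point. The pads swing forward as they close: fully open they stand 13 mm farther back than shut.
Start: joints at [-1.25, 0.32, 1.565, -0, 1.257, -0.02], TCP at [0.192, -0.542, 0.231] pointing down, gripper open.
Joint ranges: [-3.11, 3.11], [-0.84, 2.01], [0.21, 2.61], [-1.34, 4.49], [0.05, 2.63], [-2.56, 2.56]. Speed limits (rad/s): [2.57, 2.57, 3.14, 3.14, 3.14, 3.14].

INTERFACE

Orientations are given as a rotation vector (axis times angle).
In Python, from plant import arm gives the robot as it stands.
- The arm moves only by the tool send_rows, never from a script. Its argument "series" is a list of rows, each an object with "dp": the shift along the tool's x, y, z in m, a list of three; "spin": the turn about the tool's z in degrees; "fingers": the closure in counts, from 0 (fully open) to 255 (shut). In form: [{"dp": [x, y, z], "spin": spin, "fingers": fingers}, ...]. A call has 1 to 8 rows; each row shifts and turns the commanded pose from where the row before left it, along the tool's axes as they then stand; what a row does not reach is not made up. A row lasts 1/8 s, in which the tool goes at most 62.5 mm and 10.7 degrees, less where a joint would pass 70% of its speed; a pose out of reach is approached as far as the arm can. A call with a gripper value outside its range is refused whole. The fingers move at their own pace and stop on an object; "force" is the grip in N (left out, the last holds). Time passes only in rows, so rows that do not move let the fingers close. It gives the time, the measured TCP pose, the force, the opening and the grip force at its end, in the units of the state.
- arm.get_state(): the state, without advancing time (a new reading comes with each control period).
- arm.snapshot(name): name is "scene" or "top" or "wrist"; returns a dict with "pixels" (420x560x3 uint8, red, green, blue), "vfov" (degrees; the focal length in pixels is half the picture's height over the tangent of half this angle, whatever the lens; pixels are square), "cx", "cy" (the principal point, pixels), "rvec" (rotation vector, rad) and "tvec" (3), from world to camera coordinates, as OpenCV has them; the wrist camera has in their place "mount" (4x4, takes a point from camera to tool coordinates, whose origin is the TCP and whose axes are the flange's). Camera axes: x right, y down, z forward; pixel columns grow to the right and rows downward; lengths in m; the calibration is good to about 2 mm. A picture is of the moment at which its call begins: read the wrist's pose just before it. There is no depth.
- arm.finish_job(): hands the job in; it is judged then, once.
Trained networks look in the newest picture that a camera, given by its name, has taken for a name from the list of things; names that differ only in an ending like _2 or _b are one class to them, and where a whole thing is asked for, a point or a joint stands for the part that bears it (a point fixed in the world has none). Each returns a list of dicts, best first, with "confidence" (0 to 1); they miss things now and then, are a little off and sometimes report something else, mostly with a low value. They report only what shows in the picture. A call takes as long as a camera call.
- arm.masks_of(camera, label): "mask" (420x560 bool, what is visible of it) and "rect" ([centre column, centre row, width, height] in pixels, round what is visible of it).
The state is a dict: "t": time; "q": joint angles; "qvel": joint speeds; "joint_efforts": joint torques, N m; "tool_pos": TCP position; "eef_rot": TCP orientation; "ft_force": force on the tool from outside, world axes, zero at the start; "torque": the same for the moment, N m; "grip_width": finger opening in m; "grip_force": force on a finger pad.
Only numpy, scipy, OpenCV 4.12 (cv2) and the standard library are available. Lean on these libraries where they do the work, as an engineer would, in place of code of your own. Each camera call takes 0.05 s, during which the arm holds its last target. There are 200 camera calls.

## Working session

There is one attempt and no reset: what is moved stays moved. The work goes in short steps, Python scripts to look and compute and a tool call to move; the robot and the scene stay as the last step left them, time stands still between calls to the robot, and variables do not carry over. Pictures are saved under pics/ and viewed, at most 10 in all, crops included, and the job is handed in when it is done.

Besides the shell and the picture viewer there is one more tool, called as name([rows], argument=value, ...), one row to a line, values as JSON. send_rows: Moves the arm, as the interface text tells. Its arguments: {"type":"object","properties":{"series":{"type":"array","items":{"type":"object","properties":{"dp":{"type":"array","items":{"type":"number"}},"spin":{"type":"number"},"fingers":{"type":"number"}}}},"force":{"type":"number"}},"required":["series"]}

```bash
mkdir -p pics; ls; cat > h.py <<'E'
import numpy as np, cv2
from scipy.spatial.transform import Rotation as R
from plant import arm
def snap(name, fn=None):
    st=arm.get_state(); s=arm.snapshot(name)
    if fn: cv2.imwrite('pics/'+fn, cv2.cvtColor(s['pixels'],cv2.COLOR_RGB2BGR))
    h,w=s['pixels'].shape[:2]
    f=h/2/np.tan(np.radians(s['vfov'])/2)
    if 'mount' in s:
        T=np.eye(4);T[:3,:3]=R.from_rotvec(st['eef_rot']).as_matrix();T[:3,3]=st['tool_pos']
        C=T@np.array(s['mount'])
        Rw=C[:3,:3];o=C[:3,3]
    else:
        Rm=R.from_rotvec(s['rvec']).as_matrix();Rw=Rm.T;o=-Rm.T@np.array(s['tvec'])
    return dict(f=f,cx=s['cx'],cy=s['cy'],R=Rw,o=o,px=s['pixels'])
def ray(c,u,v,z):
    d=c['R']@np.array([(u-c['cx'])/c['f'],(v-c['cy'])/c['f'],1.])
    return c['o']+d*(z-c['o'][2])/d[2]
def proj(c,p):
    q=c['R'].T@(np.array(p)-c['o']); return np.array([c['cx'],c['cy']])+c['f']*q[:2]/q[2]
E
python3 - <<'E'
from h import *
import pickle
for n in ('scene','top'):
    c=snap(n,n+'0.png'); pickle.dump(c,open(n+'.pkl','wb'))
    print(n,c['o'].round(3),c['f'])
    for l in ('trier','trier_case','cover','trier_handle','tin_a'):
        for m in arm.masks_of(n,l)[:2]: print(l,m['confidence'],m['rect'])
s=arm.get_state();print({k:np.round(v,3) for k,v in s.items()})
E
```

```text
pics
scene [-0.015  0.564  1.076] 397.2325598634582
trier_case 0.96 [252.4, 222.1, 73.9, 34.2]
top [0.382 0.101 1.215] 421.32589152769566
trier 0.69 [249.8, 194.3, 66.5, 23.8]
trier_case 0.78 [248.5, 191.7, 87.8, 54.4]
cover 0.58 [230.5, 171.8, 36.2, 19.9]
cover 0.33 [249.6, 195.8, 75.0, 21.6]
trier_handle 0.62 [248.2, 193.9, 72.6, 14.5]
tin_a 0.73 [261.6, 144.4, 18.1, 25.3]
tin_a 0.65 [303.1, 136.5, 25.2, 31.2]
{'t': np.float64(0.6), 'q': array([-1.25 ,  0.32 ,  1.564, -0.   ,  1.257, -0.02 ]), 'qvel': array([-0.   ,  0.001, -0.001, -0.002, -0.   , -0.002]), 'joint_efforts': array([-1.0000e-03, -4.1518e+01, -2.3432e+01, -0.0000e+00,  0.0000e+00,
        0.0000e+00]), 'tool_pos': array([ 0.192, -0.542,  0.231]), 'eef_rot': array([3.096, 0.533, 0.   ]), 'ft_force': array([-0.076,  0.424,  0.172]), 'torque': array([-0.006, -0.043,  0.014]), 'grip_force': np.float64(0.0), 'grip_width': np.float64(0.085)}
```

```bash
python3 - <<'E'
from h import *
im=cv2.imread('pics/top0.png'); c=im[130:280,180:380]
cv2.imwrite('pics/topc.png',cv2.resize(c,(800,600),interpolation=cv2.INTER_CUBIC))
import pickle
c=pickle.load(open('top.pkl','rb'))
print(c['R'].round(3),[ray(c,*p,0.03).round(3) for p in [(205,194),(293,192),(249,194)]])
print(proj(c,[.465,-.075,0]))
E
```

```text
[[-0.019 -0.989  0.145]
 [-1.     0.019  0.002]
 [-0.004 -0.145 -0.989]] [array([0.604, 0.297, 0.03 ]), array([0.605, 0.046, 0.03 ]), array([0.601, 0.171, 0.03 ])]
[335.63719351 240.78521328]
```

View pics/topc.png

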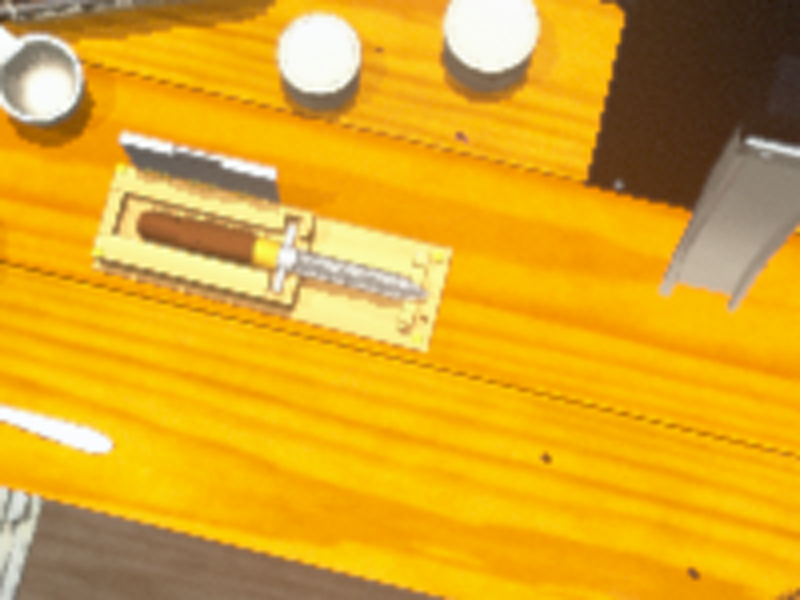

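View pics/scene0.png

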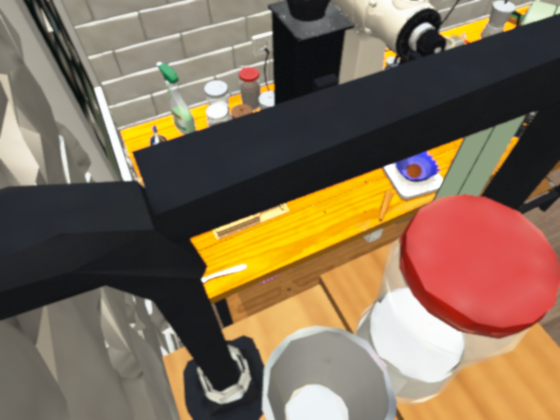

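```bash
python3 - <<'E'
from h import *
import pickle
c=pickle.load(open('top.pkl','rb'))
def P(u,v,z): return ray(c,180+u/4,130+v/4,z)
b=P(287,257,.033);t=P(422,292,.026);h=P(140,225,.034)
print('bar',b,'tip',t,'hend',h, np.linalg.norm(t-b),np.linalg.norm(h-b))
d=(h-t);print('yaw casex deg',np.degrees(np.arctan2(d[1],d[0])))
# board corners
for p in [(118,165,.04),(95,268,.04),(450,248,.006),(430,350,.006)]: print(P(*p).round(3))
e=P(450,248,.006)+P(430,350,.006);print('board end mid',e/2)
E
```

```text
bar [0.59986602 0.16346743 0.033     ] tip [0.57386444 0.06763824 0.026     ] hend [0.62495993 0.26820303 0.034     ] 0.09954052151180384 0.10770446034614412
yaw casex deg 75.70746668533928
[0.668 0.283 0.04 ]
[0.593 0.299 0.04 ]
[0.609 0.046 0.006]
[0.535 0.062 0.006]
board end mid [0.57185912 0.05409853 0.006     ]
```

send_rows([
  {"dp": [0.025,-0.037,-0.009],"spin": 0,"fingers": 0},
  {"dp": [0.025,-0.037,-0.009],"spin": 0,"fingers": 0},
  {"dp": [0.025,-0.037,-0.009],"spin": 0,"fingers": 0},
  {"dp": [0.025,-0.037,-0.009],"spin": 0,"fingers": 0},
  {"dp": [0.025,-0.037,-0.009],"spin": 0,"fingers": 0},
  {"dp": [0.025,-0.037,-0.009],"spin": 0,"fingers": 0},
  {"dp": [0.025,-0.037,-0.009],"spin": 0,"fingers": 0},
  {"dp": [0.025,-0.037,-0.009],"spin": 0,"fingers": 0},
])

```text
t: 1.6
tool_pos: [0.2818, -0.1947, 0.3038]
eef_rot: [3.096, 0.532, 0.001]
ft_force: [1.1, -0.3, 0.1]
grip_width: 0.0855
grip_force: 0.0
```

```bash
cat >> h.py <<'E'
def need(goal,yaw=None):
    """residual to world goal in tool axes; yaw = wanted tool x angle deg"""
    s=arm.get_state(); Rm=R.from_rotvec(s['eef_rot']).as_matrix()
    a=np.degrees(np.arctan2(Rm[1,0],Rm[0,0]))
    print('t',round(float(s['t']),2),'tcp',np.round(s['tool_pos'],4),'yaw',a.round(2),'tilt',(1+Rm[2,2]).round(5),'w',s['grip_width'],'gf',s['grip_force'],'q',np.round(s['q'],2),'ft',np.round(s['ft_force'],1))
    if goal is not None: print('dp',(Rm.T@(np.array(goal)-s['tool_pos'])).round(4))
    if yaw is not None: print('spin',round(-((yaw-a+180)%360-180),2))
E
python3 -c "
from h import *
need([.575,.08,.26],76)"
```

```text
t 1.6 tcp [ 0.2818 -0.1947  0.3038] yaw 19.49 tilt 0.0 w 0.08546045284946964 gf 0.0 q [-0.64 -0.1   1.87  0.    1.37  0.59] ft [ 1.1 -0.3  0.1]
dp [ 0.368  -0.1612  0.044 ]
spin -56.51
```

send_rows([
  {"dp": [0.046,-0.02,0.005],"spin": 0,"fingers": 0},
  {"dp": [0.046,-0.02,0.005],"spin": 0,"fingers": 0},
  {"dp": [0.046,-0.02,0.005],"spin": 0,"fingers": 0},
  {"dp": [0.046,-0.02,0.005],"spin": 0,"fingers": 0},
  {"dp": [0.046,-0.02,0.005],"spin": 0,"fingers": 0},
  {"dp": [0.046,-0.02,0.005],"spin": 0,"fingers": 0},
  {"dp": [0.046,-0.02,0.005],"spin": 0,"fingers": 0},
  {"dp": [0.046,-0.02,0.005],"spin": 0,"fingers": 0},
])

```text
t: 2.6
tool_pos: [0.5762, 0.079, 0.2632]
eef_rot: [3.096, 0.533, 0.0]
ft_force: [0.4, -0.5, 1.2]
grip_width: 0.0856
grip_force: 0.0
```

send_rows([
  {"dp": [0,0,0],"spin": -9.4,"fingers": 0},
  {"dp": [0,0,0],"spin": -9.4,"fingers": 0},
  {"dp": [0,0,0],"spin": -9.4,"fingers": 0},
  {"dp": [0,0,0],"spin": -9.4,"fingers": 0},
  {"dp": [0,0,0],"spin": -9.4,"fingers": 0},
  {"dp": [0,0,0],"spin": -9.4,"fingers": 0},
  {"dp": [0,0,0],"spin": 0,"fingers": 0},
])

```text
t: 3.48
tool_pos: [0.5751, 0.0777, 0.2633]
eef_rot: [2.479, 1.93, -0.0]
ft_force: [0.2, -0.0, -0.5]
grip_width: 0.0853
grip_force: 0.0
```

```bash
python3 -c "
from h import *
need(None,76)
c=snap('wrist','w1.png');print(c['o'],c['R'].round(2))
import pickle;pickle.dump(c,open('w1.pkl','wb'))
print(proj(c,[.6,.163,.033]),proj(c,[.574,.068,.026]))"
```

```text
t 3.48 tcp [0.5751 0.0777 0.2633] yaw 75.82 tilt 0.0 w 0.08527819982892458 gf 0.0 q [ 0.11  0.31  1.5  -0.    1.33  0.36] ft [ 0.2 -0.  -0.5]
spin -0.18
[0.59579709 0.15825831 0.40659164] [[ 0.97 -0.23 -0.08]
 [-0.25 -0.92 -0.31]
 [ 0.    0.32 -0.95]]
[280.73669152  73.2490915 ] [278.67387846 174.07366002]
```

View pics/w1.png

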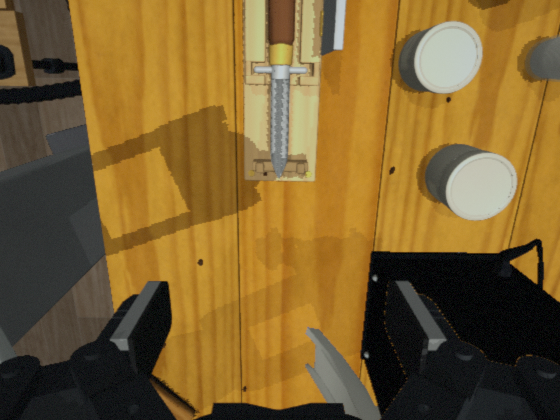

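```bash
python3 -c "
from h import *
import pickle;c=pickle.load(open('w1.pkl','rb'))
b=ray(c,280.5,71,.033);t=ray(c,279.5,177,.026);h=ray(c,283,0,.046)
l=ray(c,245,181,.006);r=ray(c,316,180.5,.006);e=(l+r)/2
L=ray(c,255,71,.033);Rr=ray(c,306,71,.033)
print(b,t,h,'end',e,np.linalg.norm(l-r),np.linalg.norm(b-t),'barlen',np.linalg.norm(L-Rr))
for a,q in((t,b),(e,b),(t,h)):
  d=q-a;print(np.degrees(np.arctan2(d[1],d[0])))
d=(b-e)[:2];print(np.linalg.norm(d)); u=np.array([np.cos(np.radians(75.9)),np.sin(np.radians(75.9))])
g=b[:2]-.034*u;print(g);need([*g,.12],75.9)
"
```

```text
[0.60026761 0.16497434 0.033     ] [0.57406769 0.06476127 0.026     ] [0.61605728 0.21945058 0.046     ] end [0.57294783 0.05547151 0.006     ] 0.07803134164725753 0.10381761324928089 barlen 0.04765411792723949
75.34841202754014
75.99129940525665
74.81330447399597
0.11285938959216937
[0.5919847  0.13199869]
t 3.52 tcp [0.5751 0.0777 0.2633] yaw 75.77 tilt 0.0 w 0.08535384905352274 gf 0.0 q [ 0.11  0.31  1.5  -0.    1.33  0.36] ft [ 0.4 -0.5 -0.2]
dp [0.0568 0.003  0.1433]
spin -0.13
```

send_rows([
  {"dp": [0.028,0.003,0.02],"spin": 0,"fingers": 0},
  {"dp": [0.029,0.0,0.04],"spin": 0,"fingers": 0},
  {"dp": [0,0,0.05],"spin": 0,"fingers": 0},
  {"dp": [0,0,0.05],"spin": 0,"fingers": 0},
  {"dp": [0,0,0.03],"spin": 0,"fingers": 0},
  {"dp": [0,0,0],"spin": 0,"fingers": 0},
])

```text
t: 4.28
tool_pos: [0.5902, 0.1319, 0.0709]
eef_rot: [-2.477, -1.929, 0.008]
ft_force: [0.7, 0.6, -0.5]
grip_width: 0.0853
grip_force: 0.0
```

```bash
python3 -c "
from h import *
need([.592,.132,.019],75.8)
c=snap('wrist','w2.png')
import pickle;pickle.dump(c,open('w2.pkl','wb'))
print(proj(c,[.592,.132,.03]))"
```

```text
t 4.28 tcp [0.5902 0.1319 0.0709] yaw 75.83 tilt 2e-05 w 0.08533812543443152 gf 0.0 q [ 0.2   0.51  1.7  -0.    0.94  0.45] ft [ 0.7  0.6 -0.5]
dp [0.0007 0.002  0.0519]
spin 0.03
[280.86722469 242.69006827]
```

View pics/w2.png

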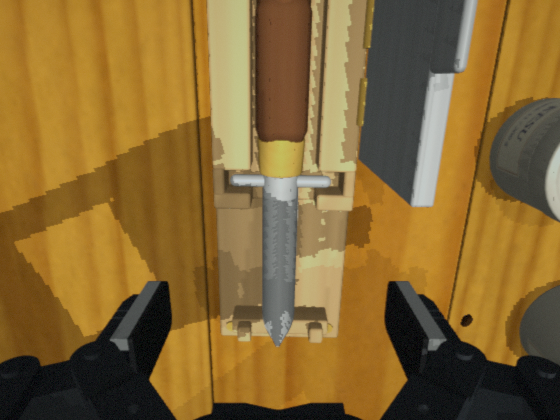

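send_rows([
  {"dp": [0,0.001,0.03],"spin": 0,"fingers": 0},
  {"dp": [0,0,0.022],"spin": 0,"fingers": 0},
  {"dp": [0,0,0],"spin": 0,"fingers": 255},
  {"dp": [0,0,0],"spin": 0,"fingers": 255},
  {"dp": [0,0,0],"spin": 0,"fingers": 255},
  {"dp": [0,0,0],"spin": 0,"fingers": 255},
  {"dp": [0,0,0],"spin": 0,"fingers": 255},
  {"dp": [0,0,0],"spin": 0,"fingers": 255},
], force=60)

```text
t: 5.32
tool_pos: [0.5934, 0.1321, 0.0221]
eef_rot: [2.476, 1.932, 0.002]
ft_force: [-0.7, -1.1, 6.0]
grip_width: 0.0151
grip_force: 61.6
```

```bash
python3 -c "
from h import *
b=np.array([.600,.165]);s=arm.get_state()
u=np.array([np.cos(np.radians(75.7)),np.sin(np.radians(75.7))]);print('along',(np.array(s['tool_pos'][:2])-b)@u)
need([.592,.132,.019],75.8)"
```

```text
along -0.03354128978577034
t 5.33 tcp [0.5934 0.1321 0.0221] yaw 75.92 tilt 0.0 w 0.015137066087185238 gf 61.56197547912598 q [ 0.2   0.56  1.75 -0.    0.83  0.45] ft [-0.7 -1.1  6. ]
dp [-0.0004 -0.0013  0.0031]
spin 0.12
```

send_rows([
  {"dp": [0,0,-0.01],"spin": 0,"fingers": 255},
  {"dp": [0,0,-0.02],"spin": 0,"fingers": 255},
  {"dp": [0,0,-0.03],"spin": 0,"fingers": 255},
  {"dp": [0,0,-0.04],"spin": 0,"fingers": 255},
  {"dp": [0,0,-0.04],"spin": 0,"fingers": 255},
  {"dp": [0,0,0],"spin": 0,"fingers": 255},
])

```text
t: 6.08
tool_pos: [0.5947, 0.1323, 0.1648]
eef_rot: [2.474, 1.931, 0.01]
ft_force: [0.3, 0.6, -1.4]
grip_width: 0.0158
grip_force: 60.8
```

```bash
python3 -c "
from h import *
need([.48,-.074,.16],135)
c=snap('wrist','w3.png')"
```

```text
t 6.08 tcp [0.5947 0.1323 0.1648] yaw 75.93 tilt 2e-05 w 0.015820210226071635 gf 60.80778121948242 q [ 0.2   0.42  1.59 -0.    1.13  0.45] ft [ 0.3  0.6 -1.4]
dp [-0.228  -0.0611  0.0038]
spin -59.07
```

View pics/w3.png

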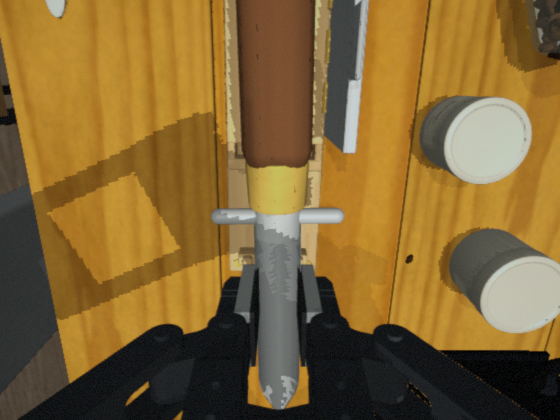

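send_rows([
  {"dp": [-0.0285,-0.0076,0],"spin": 0,"fingers": 255},
  {"dp": [-0.0285,-0.0076,0],"spin": 0,"fingers": 255},
  {"dp": [-0.0285,-0.0076,0],"spin": 0,"fingers": 255},
  {"dp": [-0.0285,-0.0076,0],"spin": 0,"fingers": 255},
  {"dp": [-0.0285,-0.0076,0],"spin": 0,"fingers": 255},
  {"dp": [-0.0285,-0.0076,0],"spin": 0,"fingers": 255},
  {"dp": [-0.0285,-0.0076,0],"spin": 0,"fingers": 255},
  {"dp": [-0.0285,-0.0076,0],"spin": 0,"fingers": 255},
])

```text
t: 7.12
tool_pos: [0.4765, -0.0749, 0.1595]
eef_rot: [-2.474, -1.931, 0.005]
ft_force: [0.1, 0.3, 0.2]
grip_width: 0.0159
grip_force: 60.8
```

send_rows([
  {"dp": [0,0,0],"spin": -8.4,"fingers": 255},
  {"dp": [0,0,0],"spin": -8.4,"fingers": 255},
  {"dp": [0,0,0.02],"spin": -8.4,"fingers": 255},
  {"dp": [0,0,0.02],"spin": -8.4,"fingers": 255},
  {"dp": [0,0,0.02],"spin": -8.4,"fingers": 255},
  {"dp": [0,0,0.02],"spin": -8.4,"fingers": 255},
  {"dp": [0,0,0],"spin": -8.4,"fingers": 255},
  {"dp": [0,0,0],"spin": 0,"fingers": 255},
])

```text
t: 8.12
tool_pos: [0.4771, -0.0742, 0.0797]
eef_rot: [-1.21, -2.895, 0.001]
ft_force: [-0.6, 0.5, -1.4]
grip_width: 0.0154
grip_force: 60.7
```

```bash
python3 -c "
from h import *
need([.48,-.074,.002],135)"
```

```text
t 8.12 tcp [ 0.4771 -0.0742  0.0797] yaw 134.63 tilt 1e-05 w 0.015424454045523776 gf 60.748000144958496 q [-0.18  0.33  1.98 -0.    0.83 -0.96] ft [-0.6  0.5 -1.4]
dp [-0.0022  0.0023  0.0777]
spin -0.37
```

send_rows([
  {"dp": [0,0,0.03],"spin": 0,"fingers": 255},
  {"dp": [0,0,0.025],"spin": 0,"fingers": 255},
  {"dp": [0,0,0.012],"spin": 0,"fingers": 255},
  {"dp": [0,0,0.006],"spin": 0,"fingers": 255},
  {"dp": [0,0,0],"spin": 0,"fingers": 255},
])

```text
t: 8.75
tool_pos: [0.4786, -0.0744, 0.0084]
eef_rot: [1.21, 2.899, -0.0]
ft_force: [-1.2, 0.8, -1.0]
grip_width: 0.016
grip_force: 60.8
```

send_rows([
  {"dp": [0,0,0.003],"spin": 0,"fingers": 255},
  {"dp": [0,0,0.002],"spin": 0,"fingers": 255},
  {"dp": [0,0,0],"spin": 0,"fingers": 255},
])

```text
t: 9.12
tool_pos: [0.4785, -0.0744, 0.0034]
eef_rot: [1.209, 2.899, -0.0]
ft_force: [0.1, 0.2, -1.1]
grip_width: 0.0155
grip_force: 60.8
```

send_rows([
  {"dp": [0,0,0.002],"spin": 0,"fingers": 255},
  {"dp": [0,0,0],"spin": 0,"fingers": 150},
  {"dp": [0,0,0],"spin": 0,"fingers": 100},
  {"dp": [0,0,0],"spin": 0,"fingers": 0},
  {"dp": [0,0,0],"spin": 0,"fingers": 0},
  {"dp": [0,0,0],"spin": 0,"fingers": 0},
  {"dp": [0,0,0],"spin": 0,"fingers": 0},
])

```text
t: 10.0
tool_pos: [0.4785, -0.0744, 0.0013]
eef_rot: [1.209, 2.9, -0.0]
ft_force: [-0.1, 0.7, -0.8]
grip_width: 0.085
grip_force: 0.0
```

send_rows([
  {"dp": [0,0,-0.02],"spin": 0,"fingers": 0},
  {"dp": [0,0,-0.04],"spin": 0,"fingers": 0},
  {"dp": [0,0,-0.05],"spin": 0,"fingers": 0},
  {"dp": [0,0,-0.05],"spin": 0,"fingers": 0},
  {"dp": [0,0,0],"spin": 0,"fingers": 0},
])

```text
t: 10.62
tool_pos: [0.481, -0.0748, 0.1652]
eef_rot: [1.206, 2.891, 0.003]
ft_force: [0.0, -0.2, -0.0]
grip_width: 0.0854
grip_force: 0.0
```

```bash
python3 -c "
from h import *
need(None,135)
c=snap('wrist','w4.png')
import pickle;pickle.dump(c,open('w4.pkl','wb'))
print(proj(c,[.455,-.05,.011]),proj(c,[.416,-.011,.02]))"
```

```text
t 10.62 tcp [ 0.481  -0.0748  0.1652] yaw 134.73 tilt 4e-05 w 0.08538331270546255 gf 0.0 q [-0.18  0.23  1.87 -0.    1.03 -0.96] ft [ 0.  -0.2 -0. ]
spin -0.27
[274.95013182 140.81615171] [274.30822608  65.70089809]
```

View pics/w4.png

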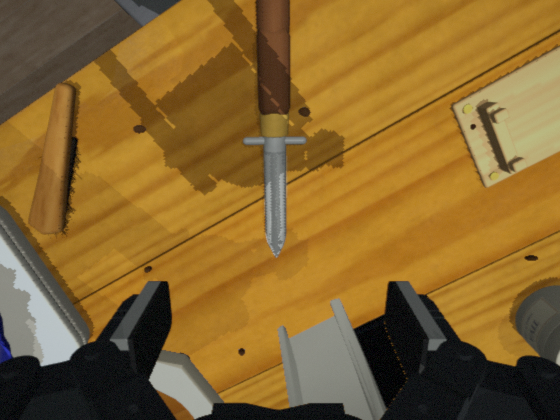

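```bash
python3 -c "
from h import *
import pickle;c=pickle.load(open('w4.pkl','rb'))
b=ray(c,274.5,142,.011);t=ray(c,276,256,.004);h=ray(c,273,40,.024)
print(b,t,h,np.linalg.norm(b-t))
for a,q in((b,t),(h,b),(h,t)):
  d=q-a;print(np.degrees(np.arctan2(d[1],d[0])))
u=(t-h)[:2];u/=np.linalg.norm(u);g=b[:2]-.045*u;print(g)
need([*g,.165],np.degrees(np.arctan2(u[1],u[0])))
"
```

```text
[ 0.45540043 -0.05091293  0.011     ] [ 0.52868556 -0.12355828  0.004     ] [4.03763211e-01 1.76945155e-04 2.40000000e-02] 0.10342657928927694
-44.7488083862412
-44.69472364254536
-44.72646447251203
[ 0.42342908 -0.0192454 ]
t 10.68 tcp [ 0.4792 -0.0745  0.1628] yaw 134.72 tilt 1e-05 w 0.08517812413583555 gf 0.0 q [-0.18  0.24  1.87 -0.    1.03 -0.96] ft [-0.6  0.1 -0.4]
dp [ 0.0786 -0.0008 -0.0024]
spin 179.45
```

send_rows([
  {"dp": [0.039,0,0],"spin": 0,"fingers": 0},
  {"dp": [0.039,-0.001,0],"spin": 0,"fingers": 0},
  {"dp": [0,0,0],"spin": 10.5,"fingers": 0},
  {"dp": [0,0,0],"spin": 10.5,"fingers": 0},
  {"dp": [0,0,0],"spin": 10.5,"fingers": 0},
  {"dp": [0,0,0],"spin": 10.5,"fingers": 0},
  {"dp": [0,0,0],"spin": 10.5,"fingers": 0},
  {"dp": [0,0,0],"spin": 10.5,"fingers": 0},
])

```text
t: 11.68
tool_pos: [0.4216, -0.0196, 0.1595]
eef_rot: [-2.549, -1.831, 0.005]
ft_force: [0.3, 0.1, 0.6]
grip_width: 0.0852
grip_force: 0.0
```

send_rows([
  {"dp": [0,0,0],"spin": 10.5,"fingers": 0},
  {"dp": [0,0,0],"spin": 10.5,"fingers": 0},
  {"dp": [0,0,0],"spin": 10.5,"fingers": 0},
  {"dp": [0,0,0],"spin": 10.5,"fingers": 0},
  {"dp": [0,0,0],"spin": 10.5,"fingers": 0},
  {"dp": [0,0,0],"spin": 10.5,"fingers": 0},
  {"dp": [0,0,0],"spin": 10.5,"fingers": 0},
  {"dp": [0,0,0],"spin": 10.5,"fingers": 0},
])

```text
t: 12.68
tool_pos: [0.4215, -0.0196, 0.1595]
eef_rot: [3.122, -0.345, -0.006]
ft_force: [0.0, 0.6, 0.7]
grip_width: 0.0853
grip_force: 0.0
```

send_rows([
  {"dp": [0,0,0],"spin": 10.5,"fingers": 0},
  {"dp": [0,0,0],"spin": 10.5,"fingers": 0},
  {"dp": [0,0,0],"spin": 10.5,"fingers": 0},
  {"dp": [0,0,0],"spin": 0.5,"fingers": 0},
  {"dp": [0,0,0],"spin": 0,"fingers": 0},
])

```text
t: 13.3
tool_pos: [0.4223, -0.0196, 0.1604]
eef_rot: [2.911, -1.18, -0.003]
ft_force: [1.4, 0.1, 0.5]
grip_width: 0.0851
grip_force: 0.0
```

```bash
python3 -c "
from h import *
need([.4234,-.0192,.003],-44.7)
c=snap('wrist','w5.png')
import pickle;pickle.dump(c,open('w5.pkl','wb'))
print(proj(c,[.4554,-.0509,.011]),proj(c,[.529,-.1236,.004]),proj(c,[.4234,-.0192,.024]))
for m in arm.masks_of('wrist','trier')[:1]:
  print(m['confidence'],m['rect']); ys,xs=np.nonzero(m['mask']); print([(v,xs[ys==v].min(),xs[ys==v].max()) for v in range(ys.min(),ys.max(),12)])"
```

```text
t 13.3 tcp [ 0.4223 -0.0196  0.1604] yaw -44.13 tilt 0.0 w 0.08511426266251584 gf 0.0 q [-0.07  0.15  2.   -0.    1.    2.27] ft [1.4 0.1 0.5]
dp [ 0.0008 -0.0013  0.1574]
spin 0.57
[277.30111666 130.87575835] [278.42668923 -20.45883785] [276.77863112 191.88043594]
0.56 [276.4, 131.8, 66.5, 263.7]
[(0, np.int64(270), np.int64(288)), (12, np.int64(266), np.int64(290)), (24, np.int64(265), np.int64(290)), (36, np.int64(265), np.int64(290)), (48, np.int64(265), np.int64(290)), (60, np.int64(266), np.int64(291)), (72, np.int64(265), np.int64(290)), (84, np.int64(266), np.int64(289)), (96, np.int64(266), np.int64(289)), (108, np.int64(266), np.int64(289)), (120, np.int64(265), np.int64(290)), (132, np.int64(245), np.int64(309)), (144, np.int64(263), np.int64(290)), (156, np.int64(263), np.int64(291)), (168, np.int64(262), np.int64(292)), (180, np.int64(262), np.int64(291)), (192, np.int64(261), np.int64(291)), (204, np.int64(261), np.int64(292)), (216, np.int64(262), np.int64(292)), (228, np.int64(263), np.int64(290)), (240, np.int64(262), np.int64(290)), (252, np.int64(263), np.int64(289))]
```

send_rows([
  {"dp": [0.001,-0.001,0.04],"spin": 0.6,"fingers": 0},
  {"dp": [0,0,0.05],"spin": 0,"fingers": 0},
  {"dp": [0,0,0.04],"spin": 0,"fingers": 0},
  {"dp": [0,0,0.025],"spin": 0,"fingers": 0},
  {"dp": [0,0,0],"spin": 0,"fingers": 255},
  {"dp": [0,0,0],"spin": 0,"fingers": 255},
  {"dp": [0,0,0],"spin": 0,"fingers": 255},
  {"dp": [0,0,0],"spin": 0,"fingers": 255},
], force=80)

```text
t: 14.4
tool_pos: [0.4252, -0.0197, 0.0077]
eef_rot: [-2.903, 1.199, -0.004]
ft_force: [-0.5, 0.1, 7.3]
grip_width: 0.0219
grip_force: 78.9
```

send_rows([
  {"dp": [0,0,0],"spin": 0,"fingers": 255},
  {"dp": [0,0,0],"spin": 0,"fingers": 255},
])

```text
t: 14.65
tool_pos: [0.4252, -0.0197, 0.0077]
eef_rot: [-2.903, 1.199, -0.005]
ft_force: [-1.1, 1.0, 6.3]
grip_width: 0.0221
grip_force: 78.8
```

```bash
python3 -c "
from h import *
need([.4234,-.0192,.003],-44.7)"
```

```text
t 14.65 tcp [ 0.4252 -0.0197  0.0077] yaw -44.88 tilt 0.0 w 0.02212790287437907 gf 78.82309198379517 q [-0.07  0.38  2.19 -0.    0.57  2.28] ft [-1.1  1.   6.3]
dp [-0.0017  0.0009  0.0047]
spin -0.18
```

send_rows([
  {"dp": [0,0,-0.03],"spin": 0,"fingers": 255},
  {"dp": [0,0,-0.05],"spin": 0,"fingers": 255},
  {"dp": [-0.02,-0.02,-0.05],"spin": 0,"fingers": 255},
  {"dp": [-0.025,-0.025,-0.03],"spin": 0,"fingers": 255},
  {"dp": [-0.025,-0.025,0],"spin": 0,"fingers": 255},
  {"dp": [0,0,0],"spin": -10,"fingers": 255},
  {"dp": [0,0,0],"spin": -10,"fingers": 255},
  {"dp": [0,0,0],"spin": -10,"fingers": 255},
])

```text
t: 15.65
tool_pos: [0.4237, 0.0795, 0.1669]
eef_rot: [-3.116, 0.397, -0.001]
ft_force: [0.3, -0.3, -0.4]
grip_width: 0.0216
grip_force: 78.9
```

send_rows([
  {"dp": [0,0,0],"spin": -10,"fingers": 255},
  {"dp": [0,0,0],"spin": -10,"fingers": 255},
  {"dp": [0,0,0],"spin": -10,"fingers": 255},
  {"dp": [0,0,0],"spin": -10,"fingers": 255},
  {"dp": [0,0,0],"spin": -10,"fingers": 255},
  {"dp": [0,0,0],"spin": -10,"fingers": 255},
  {"dp": [0,0,0],"spin": -10,"fingers": 255},
  {"dp": [0,0,0],"spin": -10,"fingers": 255},
])

```text
t: 16.65
tool_pos: [0.4237, 0.0793, 0.1668]
eef_rot: [2.642, 1.699, 0.001]
ft_force: [0.5, -0.3, -0.9]
grip_width: 0.022
grip_force: 78.9
```

send_rows([
  {"dp": [0,0,0],"spin": -10,"fingers": 255},
  {"dp": [0,0,0],"spin": 0,"fingers": 255},
])

```text
t: 16.9
tool_pos: [0.4238, 0.0793, 0.1668]
eef_rot: [2.492, 1.913, 0.001]
ft_force: [0.4, 0.5, -1.3]
grip_width: 0.0218
grip_force: 78.8
```

```bash
python3 -c "
from h import *
need([.5893,.1228,.12],75.7)"
```

```text
t 16.9 tcp [0.4238 0.0793 0.1668] yaw 75.02 tilt 0.0 w 0.02183478366571794 gf 78.84266138076782 q [ 0.16  0.15  1.97 -0.    1.02  0.42] ft [ 0.4  0.5 -1.3]
dp [0.0848 0.1486 0.0469]
spin -0.68
```

send_rows([
  {"dp": [0.021,0.037,0],"spin": -0.7,"fingers": 255},
  {"dp": [0.021,0.037,0],"spin": 0,"fingers": 255},
  {"dp": [0.021,0.037,0],"spin": 0,"fingers": 255},
  {"dp": [0.022,0.037,0],"spin": 0,"fingers": 255},
  {"dp": [0,0,0.047],"spin": 0,"fingers": 255},
  {"dp": [0,0,0],"spin": 0,"fingers": 255},
])

```text
t: 17.65
tool_pos: [0.5856, 0.1245, 0.1159]
eef_rot: [-2.477, -1.925, 0.013]
ft_force: [-0.3, 0.3, -0.6]
grip_width: 0.0218
grip_force: 78.8
```

```bash
python3 -c "
from h import *
need([.5893,.1228,.12],75.7)
c=snap('wrist','w6.png')
import pickle;pickle.dump(c,open('w6.pkl','wb'))
s=arm.get_state();z=s['tool_pos'][2]-.0077
print('slot',proj(c,[.600,.165,.022]),'slot top',proj(c,[.600,.165,.04]))
u=np.array([np.cos(np.radians(75.7)),np.sin(np.radians(75.7))]);b=np.array(s['tool_pos'][:2])+.0435*u
print('bar exp',proj(c,[*b,z+.011]))"
```

```text
t 17.65 tcp [0.5856 0.1245 0.1159] yaw 75.71 tilt 4e-05 w 0.021809376658117594 gf 78.7709105014801 q [ 0.19  0.45  1.67 -0.    1.03  0.44] ft [-0.3  0.3 -0.6]
dp [-0.0008  0.0039 -0.0041]
spin 0.01
slot [284.64935537 146.6284058 ] slot top [284.93776933 151.93371967]
bar exp [280.42311033 188.47146745]
```

View pics/w6.png

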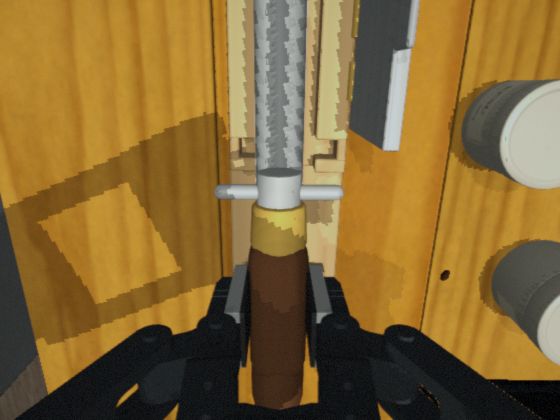

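```bash
python3 -c "
import cv2
im=cv2.imread('pics/w6.png')[100:220,205:365];cv2.imwrite('pics/w6c.png',cv2.resize(im,(800,600),interpolation=cv2.INTER_NEAREST))"
```

```text
(no output)
```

View pics/w6c.png

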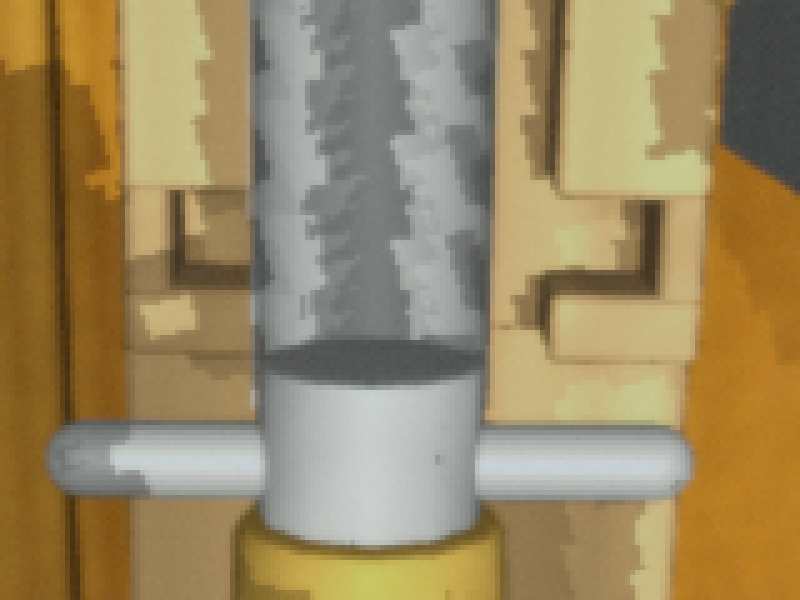

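```bash
cat >> h.py <<'E'
def rel(c,bar,slot,zb,zs=.04):
    b=ray(c,*bar,zb);s=ray(c,*slot,zs);d=s-b
    Rm=R.from_rotvec(arm.get_state()['eef_rot']).as_matrix()
    print('bar',b.round(4),'slot',s.round(4),'tool d',(Rm.T@np.array([d[0],d[1],0])).round(4))
E
python3 -c "
from h import *
import pickle;c=pickle.load(open('w6.pkl','rb'))
z=.1159-.0077+.011
for zz in (z,z-.003): rel(c,(279,192),(288.5,148.5),zz)
print(np.linalg.norm(ray(c,214.6+3,192,z)-ray(c,343.4-3,192,z)))
a=ray(c,205+127/5,137.5,.04);b=ray(c,205+708/5,138.5,.04);print(np.linalg.norm(a-b),np.degrees(np.arctan2(*(a-b)[[1,0]])))
need(None)"
```

```text
bar [0.5968 0.165  0.1192] slot [0.6025 0.1664 0.04  ] tool d [ 0.0028  0.0052 -0.    ]
bar [0.5966 0.1641 0.1162] slot [0.6025 0.1664 0.04  ] tool d [ 0.0037  0.0052 -0.    ]
0.047597467883117785
0.06726923478317111 165.23159060707724
t 17.7 tcp [0.5871 0.1247 0.1182] yaw 75.73 tilt 1e-05 w 0.02189812607700522 gf 78.77291679382324 q [ 0.19  0.45  1.66 -0.    1.03  0.44] ft [ 0.5 -0.3 -0.7]
```

send_rows([
  {"dp": [0.003,0.004,0.02],"spin": 0,"fingers": 255},
  {"dp": [0,0,0.025],"spin": 0,"fingers": 255},
  {"dp": [0,0,0.012],"spin": 0,"fingers": 255},
  {"dp": [0,0,0],"spin": 0,"fingers": 255},
  {"dp": [0,0,0],"spin": 0,"fingers": 255},
])

```text
t: 18.32
tool_pos: [0.5939, 0.127, 0.0637]
eef_rot: [2.478, 1.929, 0.003]
ft_force: [0.6, 0.3, -1.5]
grip_width: 0.0222
grip_force: 78.8
```

```bash
python3 -c "
from h import *
need(None,75.6)
c=snap('wrist','w7.png')
import pickle;pickle.dump(c,open('w7.pkl','wb'))
im=cv2.imread('pics/w7.png')[100:220,205:365];cv2.imwrite('pics/w7c.png',cv2.resize(im,(800,600),interpolation=cv2.INTER_NEAREST))"
```

```text
t 18.32 tcp [0.5939 0.127  0.0637] yaw 75.81 tilt 0.0 w 0.02221932966834923 gf 78.84836554527283 q [ 0.19  0.51  1.71 -0.    0.91  0.44] ft [ 0.6  0.3 -1.5]
spin 0.21
```

View pics/w7c.png

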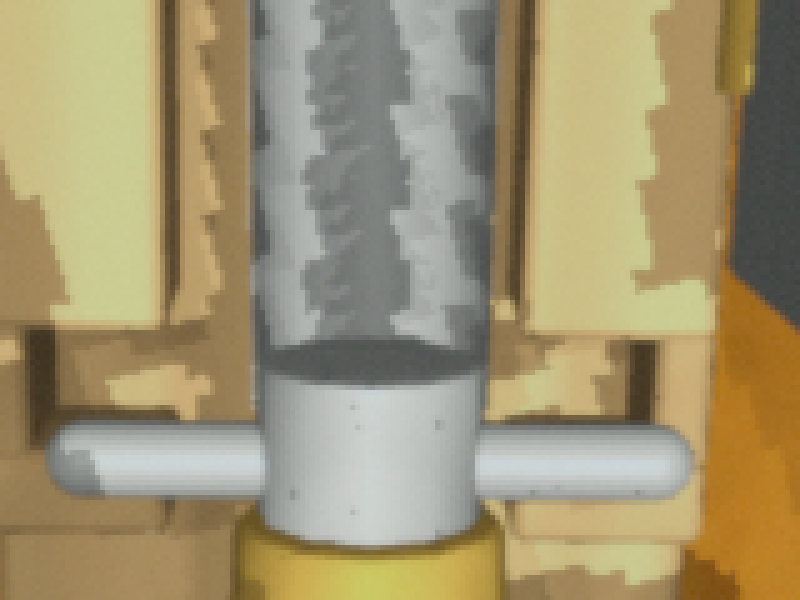

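```bash
python3 -c "
from h import *
import pickle;c=pickle.load(open('w7.pkl','rb'))
for zz in (.067,.065): rel(c,(279,192),(273.6,178.4),zz)
print(np.linalg.norm(ray(c,205+28/5,175,.04)-ray(c,205+655/5,175,.04)))
need(None)"
```

```text
bar [0.605  0.1675 0.067 ] slot [0.6024 0.1666 0.04  ] tool d [-0.0014 -0.0023 -0.    ]
bar [0.6048 0.1669 0.065 ] slot [0.6024 0.1666 0.04  ] tool d [-0.0009 -0.0023 -0.    ]
0.05719510891020462
t 18.38 tcp [0.5939 0.1271 0.0637] yaw 75.81 tilt 0.0 w 0.021899603914261507 gf 78.84790062904358 q [ 0.19  0.51  1.71 -0.    0.91  0.44] ft [ 0.2 -0.5 -0.6]
```

send_rows([
  {"dp": [-0.001,-0.0025,0.005],"spin": 0.2,"fingers": 255},
  {"dp": [0,0,0.01],"spin": 0,"fingers": 255},
  {"dp": [0,0,0.01],"spin": 0,"fingers": 255},
  {"dp": [0,0,0.003],"spin": 0,"fingers": 255},
  {"dp": [0,0,0.003],"spin": 0,"fingers": 255},
  {"dp": [0,0,0.0],"spin": 0,"fingers": 255},
])

```text
t: 19.12
tool_pos: [0.5904, 0.1266, 0.0311]
eef_rot: [2.482, 1.926, -0.0]
ft_force: [1.1, -0.5, -0.6]
grip_width: 0.0216
grip_force: 78.8
```

```bash
python3 -c "
from h import *
need(None,75.6)"
```

```text
t 19.12 tcp [0.5904 0.1266 0.0311] yaw 75.63 tilt 0.0 w 0.021633703453334634 gf 78.84405970573425 q [ 0.19  0.55  1.75 -0.    0.84  0.44] ft [ 1.1 -0.5 -0.6]
spin 0.03
```

send_rows([
  {"dp": [0,0,0.002],"spin": 0,"fingers": 255},
  {"dp": [0,0,0],"spin": 0,"fingers": 255},
  {"dp": [0,0,0],"spin": 0,"fingers": 150},
  {"dp": [0,0,0],"spin": 0,"fingers": 100},
  {"dp": [0,0,0],"spin": 0,"fingers": 0},
  {"dp": [0,0,0],"spin": 0,"fingers": 0},
  {"dp": [0,0,0],"spin": 0,"fingers": 0},
  {"dp": [0,0,0],"spin": 0,"fingers": 0},
])

```text
t: 20.12
tool_pos: [0.5904, 0.1266, 0.0293]
eef_rot: [2.482, 1.926, -0.0]
ft_force: [-0.2, 0.2, 0.1]
grip_width: 0.0854
grip_force: 0.0
```

send_rows([
  {"dp": [0,0,-0.02],"spin": 0,"fingers": 0},
  {"dp": [0,0,-0.04],"spin": 0,"fingers": 0},
  {"dp": [0,0,-0.05],"spin": 0,"fingers": 0},
  {"dp": [0,0,-0.05],"spin": 0,"fingers": 0},
  {"dp": [0,0,0],"spin": 0,"fingers": 0},
  {"dp": [0,0,0],"spin": 0,"fingers": 0},
])

```text
t: 20.88
tool_pos: [0.5899, 0.1265, 0.1888]
eef_rot: [-2.482, -1.926, 0.001]
ft_force: [-0.2, -0.9, -0.8]
grip_width: 0.0855
grip_force: 0.0
```

```bash
python3 -c "
from h import *
need(None,75.6)
c=snap('wrist','w8.png')
import pickle;pickle.dump(c,open('w8.pkl','wb'))
print('slot',proj(c,[.602,.166,.033]))
im=cv2.imread('pics/w8.png')[0:240,140:460];cv2.imwrite('pics/w8c.png',cv2.resize(im,(800,600),interpolation=cv2.INTER_NEAREST))"
```

```text
t 20.88 tcp [0.5899 0.1265 0.1888] yaw 75.63 tilt 0.0 w 0.0855220870759434 gf 0.0 q [ 0.19  0.39  1.56 -0.    1.19  0.44] ft [-0.2 -0.9 -0.8]
spin 0.03
slot [279.86848418 135.61116151]
```

View pics/w8c.png

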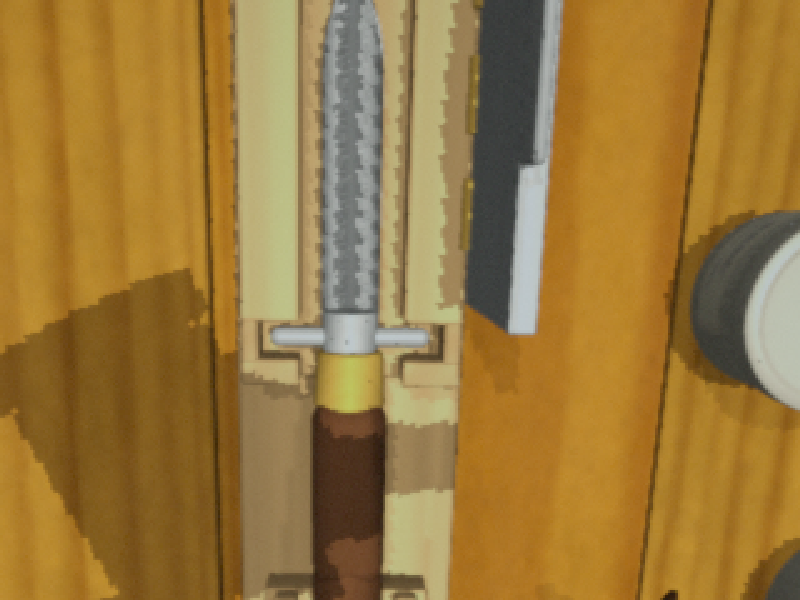

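```bash
python3 -c "
from h import *
import pickle;c=pickle.load(open('w8.pkl','rb'))
o=np.array([.601,.166]);th=np.radians(75.6);u=np.array([np.cos(th),np.sin(th)]);v=np.array([-u[1],u[0]])
W=lambda x,y,z:[*(o+x*u+y*v),z]
for a in (1.4,1.5,1.57,1.65,1.75,1.85):
  y=-.034+.069*np.cos(a);z=.04+.069*np.sin(a);print(a,((proj(c,W(.012,y,z))-[140,0])*2.5).round(0),((proj(c,W(.049,y,z))-[140,0])*2.5).round(0))
print('hinge',((proj(c,W(.012,-.034,.04))-[140,0])*2.5).round(0))
w1=pickle.load(open('w1.pkl','rb'))
for n,px,z in (('t1',(446,58),.056),('t2',(481,184),.056)):
  p=ray(w1,*px,z)[:2];print(n,p,'case',(p-o)@u,(p-o)@v)
t=pickle.load(open('top.pkl','rb'))
for n,px,z in (('t2',(320,55),.055),('t1',(490,32),.055),('cup',(40,80),.04)):
  p=ray(t,180+px[0]/4,130+px[1]/4,z)[:2];print('top',p,'case',(p-o)@u,(p-o)@v)
p=np.array(W(.066,-.09,.16));print(p);need(p,75.6)
"
```

```text
1.4 [442. 334.] [447. 166.]
1.5 [471. 334.] [478. 166.]
1.57 [492. 334.] [500. 166.]
1.65 [515. 334.] [525. 166.]
1.75 [543. 334.] [554. 166.]
1.85 [570. 333.] [583. 167.]
hinge [458. 303.]
t1 [0.74179968 0.1395199 ] case 0.009367277835206524 -0.1429615280771129
t2 [0.76250681 0.01756993] case -0.10360175401080622 -0.19334583674318254
top [0.74150634 0.13715642] case 0.00700510142923131 -0.14326518235516195
top [0.75604363 0.01566518] case -0.10705399012912903 -0.18755939473872746
top [0.73157468 0.33956958] case 0.2005891728628383 -0.08330743787898348
[0.70458602 0.2075444  0.16      ]
t 20.93 tcp [0.5895 0.1264 0.188 ] yaw 75.63 tilt 0.0 w 0.08535030873643537 gf 0.0 q [ 0.19  0.39  1.56 -0.    1.19  0.44] ft [-0.3 -0.  -1. ]
dp [0.1072 0.0914 0.0276]
spin 0.03
```

send_rows([
  {"dp": [0.027,0.02,0],"spin": 0,"fingers": 255},
  {"dp": [0.027,0.02,0],"spin": 0,"fingers": 255},
  {"dp": [0.027,0.02,0],"spin": 0,"fingers": 255},
  {"dp": [0.026,0.02,0],"spin": 0,"fingers": 255},
  {"dp": [0,0,0.04],"spin": 0,"fingers": 255},
  {"dp": [0,0,0.04],"spin": 0,"fingers": 255},
  {"dp": [0,0,0.008],"spin": 0,"fingers": 255},
  {"dp": [0,0,0],"spin": 0,"fingers": 255},
], force=20)

```text
t: 21.92
tool_pos: [0.6943, 0.2103, 0.1005]
eef_rot: [-2.482, -1.926, 0.002]
ft_force: [0.2, 0.4, 0.2]
grip_width: 0.0
grip_force: 0.0
```

```bash
cat >> h.py <<'E'
o=np.array([.602,.1665]);th=np.radians(75.6);u=np.array([np.cos(th),np.sin(th)]);v=np.array([-u[1],u[0]])
def case():
    p=np.array(arm.get_state()['tool_pos']);print('case',((p[:2]-o)@u).round(4),((p[:2]-o)@v).round(4),p[2].round(4))
E
python3 -c "
from h import *
need(None,75.6);case()"
```

```text
t 21.93 tcp [0.6943 0.2103 0.1005] yaw 75.62 tilt 0.0 w 3.486197997507018e-05 gf 0.0 q [ 0.28  0.65  1.35 -0.    1.15  0.53] ft [0.2 0.4 0.2]
spin 0.02
case 0.0654 -0.0785 0.1005
```

send_rows([
  {"dp": [0,-0.013,0],"spin": 0,"fingers": 255},
  {"dp": [0,-0.014,0],"spin": 0,"fingers": 255},
  {"dp": [0,-0.011,0.001],"spin": 0,"fingers": 255},
  {"dp": [0,-0.011,0.002],"spin": 0,"fingers": 255},
  {"dp": [0,-0.01,0.005],"spin": 0,"fingers": 255},
  {"dp": [0,-0.01,0.007],"spin": 0,"fingers": 255},
  {"dp": [0,0,0],"spin": 0,"fingers": 255},
])

```text
t: 22.8
tool_pos: [0.6261, 0.2275, 0.0851]
eef_rot: [-2.481, -1.926, 0.004]
ft_force: [0.5, 0.6, -0.2]
grip_width: -0.0003
grip_force: 0.0
```

```bash
python3 -c "
from h import *
need(None,75.6);case()"
```

```text
t 22.8 tcp [0.6261 0.2275 0.0851] yaw 75.66 tilt 0.0 w -0.0003467759551519196 gf 0.0 q [ 0.33  0.57  1.53 -0.    1.04  0.58] ft [ 0.5  0.6 -0.2]
spin 0.06
case 0.0651 -0.0082 0.0851
```

send_rows([
  {"dp": [0,-0.007,0.009],"spin": 0,"fingers": 255},
  {"dp": [0,-0.007,0.01],"spin": 0,"fingers": 255},
  {"dp": [0,-0.004,0.011],"spin": 0,"fingers": 255},
  {"dp": [0,-0.002,0.009],"spin": 0,"fingers": 255},
  {"dp": [0,0,0.003],"spin": 0,"fingers": 255},
  {"dp": [0,0,0],"spin": 0,"fingers": 255},
])

```text
t: 23.55
tool_pos: [0.6083, 0.2323, 0.044]
eef_rot: [2.482, 1.926, -0.001]
ft_force: [0.2, -0.7, -0.0]
grip_width: -0.0001
grip_force: 0.0
```

```bash
python3 -c "
from h import *
need(None,75.6);case();c=snap('top','top2.png')
im=cv2.imread('pics/top2.png')[150:240,190:310];cv2.imwrite('pics/top2c.png',cv2.resize(im,(800,600),interpolation=cv2.INTER_CUBIC))"
```

```text
t 23.55 tcp [0.6083 0.2323 0.044 ] yaw 75.63 tilt 0.0 w -6.226868073234032e-05 gf 0.0 q [ 0.35  0.59  1.61 -0.    0.93  0.6 ] ft [ 0.2 -0.7 -0. ]
spin 0.03
case 0.0653 0.0103 0.044
```

send_rows([
  {"dp": [0,0,0.001],"spin": 0,"fingers": 255},
  {"dp": [0,0,0.001],"spin": 0,"fingers": 255},
  {"dp": [0,0,0],"spin": 0,"fingers": 255},
])

```text
t: 23.98
tool_pos: [0.6086, 0.2325, 0.043]
eef_rot: [2.482, 1.926, 0.001]
ft_force: [-1.1, -0.2, 4.2]
grip_width: -0.0002
grip_force: 2.1
```

send_rows([
  {"dp": [0,0,0.001],"spin": 0,"fingers": 255},
  {"dp": [0,0,0],"spin": 0,"fingers": 255},
])

```text
t: 24.22
tool_pos: [0.6087, 0.2325, 0.0429]
eef_rot: [2.481, 1.926, 0.002]
ft_force: [-1.6, -0.6, 9.1]
grip_width: 0.0003
grip_force: 4.6
```

send_rows([
  {"dp": [0,0,-0.01],"spin": 0,"fingers": 255},
  {"dp": [0,0,-0.04],"spin": 0,"fingers": 255},
  {"dp": [0,0,-0.05],"spin": 0,"fingers": 255},
  {"dp": [-0.03,0,-0.05],"spin": 0,"fingers": 255},
  {"dp": [-0.05,0,-0.02],"spin": 0,"fingers": 255},
  {"dp": [-0.05,0,0],"spin": 0,"fingers": 255},
  {"dp": [0,0,0],"spin": 0,"fingers": 255},
  {"dp": [0,0,0],"spin": 0,"fingers": 255},
])

```text
t: 25.22
tool_pos: [0.5762, 0.1069, 0.2113]
eef_rot: [-2.482, -1.925, -0.001]
ft_force: [-0.4, -0.5, 0.3]
grip_width: 0.0003
grip_force: 0.0
```

```bash
python3 -c "
from h import *
need(None,75.6);c=snap('wrist','w9.png')
v0=v
W=lambda x,y,z:[*(o+x*u+y*v0),z]
for l in ('cover','trier_handle','trier_case'):
  for m in arm.masks_of('wrist',l)[:1]:
    ys,xs=np.nonzero(m['mask']);r=m['rect'];print(l,m['confidence'],r)
for a in (0,.15,.5): print(a,[proj(c,W(x,-.034+r*np.cos(a),.043+r*np.sin(a))).round(0) for x,r in ((.012,.0),(.012,.069),(.12,0),(.12,.069),(.066,.083))])
print('bar end',proj(c,W(0,.025,.033)).round(0),proj(c,W(0,-.025,.033)).round(0))
g=c['px'].astype(int)
b=proj(c,W(.04,.0,.043)).round().astype(int);print([g[b[1],x].tolist() for x in range(b[0]-80,b[0]+81,8) if 0<=b[1]<420])"
```

```text
t 25.23 tcp [0.5762 0.1069 0.2113] yaw 75.6 tilt 0.0 w 0.00029324630404137947 gf 0.0 q [0.16 0.35 1.57 0.   1.22 0.41] ft [-0.4 -0.5  0.3]
spin -0.0
cover 0.89 [282.4, 46.2, 113.7, 90.5]
trier_handle 0.63 [290.0, 161.4, 58.4, 141.9]
trier_case 0.68 [285.0, 111.2, 117.8, 222.3]
0 [array([333.,  89.]), array([246.,  89.]), array([340., -73.]), array([241., -73.]), array([225.,  13.])]
0.15 [array([333.,  89.]), array([246.,  90.]), array([340., -73.]), array([241., -79.]), array([224.,  10.])]
0.5 [array([333.,  89.]), array([254.,  90.]), array([340., -73.]), array([250., -93.]), array([233.,   3.])]
bar end [259. 104.] [320. 104.]
[[189, 141, 47], [189, 141, 51], [183, 131, 47], [104, 73, 22], [161, 109, 34], [183, 191, 194], [196, 205, 208], [195, 204, 208], [197, 205, 209], [196, 205, 208], [196, 205, 208], [196, 205, 209], [196, 205, 209], [196, 205, 208], [197, 205, 209], [195, 205, 208], [195, 183, 86], [174, 115, 29], [174, 116, 31], [171, 114, 25], [178, 119, 36]]
```

```bash
python3 -c "
from h import *
print(arm.finish_job())"
```

```text
the job is handed in; nothing more can be done
None
```

I handed the job in at about 25 s: the trier lies point first in the case with its cross bar in the slots, the cover is shut over the steel, and the bystanders were not touched as far as I could tell; the judge's result was not shown.

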